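# Hook the sheet-glass case shut

## Task

Two flat plywood cases stand on the glass bench with their lids down but their swing hooks open. Swing the hook of the larger case closed until it rests fully home against its catch stud, then let go; leave the smaller case's hook open as it is.

Things in the scene. Friction and masses are not known exactly. Their poses are not given: they have to be found in the camera images.
- sheet_hook (a joint): Hook of the larger case: dark steel bar 108 x 14 x 5 mm with a 26 mm claw at its end, turning level just above the case's top about an upright pivot. Rad: 0 is closed, at its stop, bar and claw round the catch stud; grows counter-clockwise from above as it opens, to 1.75. Slightly stiff (about 1 N at the post), stays where left.
- sheet_post (a point): Centre (half-way up) of the larger case's finger post: round, upright, 14 mm across, 46 mm tall, fixed on the bar 60 mm from the pivot. Its foot is on the bar 8 mm above the case's top, so this centre is 31 mm above it. x points along the bar from pivot to claw, z up.
- sheet_pivot (a point): Pivot of that hook, at the level of the larger case's top (plywood, 200 x 220 mm, 63 mm above the bench, fixed). Its x axis, towards the back of the lid, is the bar's direction when closed; z up. The catch stud (steel, 8 mm thick, 14 mm tall, 12 mm head) stands 88 mm from the pivot along x, 11 mm along -y.
- offcut_post (a point): Centre of the like finger post of the like hook on the smaller case (plywood, 130 x 150 mm, same height): the one to leave alone.

How it is judged (in metres and radians):
At the end, for the whole second after the job is handed in: The larger case's hook is at rest within 0.175 rad (10 degrees) of fully closed, and the finger post of the smaller case's hook is within 15 mm of where it started (value of joint sheet_hook below 0.175 rad and velocity of joint sheet_hook between -0.05 and 0.05 rad/s and distance of offcut_post from where it was at the start of the episode below 0.015 m); the robot touches nothing.
It fails at once if the smaller case's hook is moved by more than 15 mm at its finger post (distance of offcut_post from where it was at the start of the episode above 0.015 m).
It also fails if it takes over 35 s, if anything falls off the work surface, if the arm or the gripper's body presses on something with over 40 N, if the wrist force passes 120 N, or if a joint passes its speed limit or range.

## Robot

A 6-joint arm with a two-finger parallel gripper is mounted at the origin on the work surface. World frame = base frame: x ahead of the robot, y to its left, z up, the work surface at z = 0. Lengths are in mm, angles in degrees, forces in N, time in s.
With the tool pointing down it reaches from about 300 to 850 mm from the base axis. Payload 4.2 kg.
Tool frame: the origin (TCP) lies at the very end of the fingers, on their centre line; the grasp point (between the pads) lies 19 mm behind it; z points along the fingers, y is the direction in which the jaws open and shut (so a half turn about z gives the same grasp; the last joint's range is limited). The gripper opens to 91 mm and grips with 3 to 60 N. Pads are 32 mm wide; open, the fingers measure 118 mm over their backs; the gripper's body (76 mm by 178 mm) begins 60 mm behind the grasp point.
Start: joints at [-75.459, 18.312, 89.639, -0, 72.044, -1.146], TCP at [155.478, -553.597, 213.976] pointing down, gripper open.
Joint ranges: [-177.97, 177.97], [-48.28, 115.42], [12.27, 149.76], [-77.06, 257.06], [2.81, 150.46], [-146.56, 146.56]. Speed limits (degrees/s): [147.25, 147.25, 180, 180, 180, 180].

## Interface

Orientations are given as [roll, pitch, yaw] about the fixed x, y, z axes, in that order (R = Rz(yaw) Ry(pitch) Rx(roll)).
In Python, from workcell import telemetry, grab_frame, job gives the robot as it stands.
- The arm moves only by the tool drive_tool, never from a script. Its argument "moves" is a list of rows, each an object of numbers: "claw": the closure, from -1 (fully open) to 1 (shut); "dx", "dy", "dz": the shift along the tool's x, y, z in units of 20 mm (1.0 is 20 mm); "yaw": the turn about the tool's z in units of 0.15 rad (1.0 is 0.15 rad). In form: [{"claw": .., "dx": .., "dy": .., "dz": .., "yaw": ..}, ...]. A call has 1 to 5 rows; each row shifts and turns the pose as measured when the row begins, along the tool's axes as they then stand; what a row does not reach is not made up. A row lasts 1/8 s, in which the tool goes at most 62.5 mm and 10.7 degrees, less where a joint would pass 70% of its speed; a pose out of reach is approached as far as the arm can. A call with a number of a shift or a turn outside -1 to 1 is refused whole. A call with a gripper value outside its range is refused whole. The fingers move at their own pace and stop on an object; "grip_force" is the grip in N (left out, the last holds). Time passes only in rows, so rows that do not move let the fingers close. It gives the time, the measured TCP pose, the force and the opening at its end, in the units of the state.
- telemetry.state(): the state, without advancing time (a new reading comes with each control period).
- grab_frame(name): name is "side" or "top" or "wrist"; returns a dict with "color" (480x640x3 uint8, blue, green, red), "vertical_fov" (degrees; the focal length in pixels is half the picture's height over the tangent of half this angle, whatever the lens; pixels are square), "cx", "cy" (the principal point, pixels), "pose" (4x4, takes a point from camera to world coordinates). Camera axes: x right, y down, z forward; pixel columns grow to the right and rows downward; lengths in mm; the calibration is good to about 2 mm. A picture is of the moment at which its call begins. There is no depth.
- job.job_done(): hands the job in, once; it reports no verdict.
The state is a dict: "time_s": time; "qpos": joint angles; "qvel": joint speeds; "effort": joint torques, N m; "ee_pos": TCP position; "ee_rot": TCP orientation; "force": force on the tool from outside, world axes, zero at the start; "torque": the same for the moment, N m; "gripper_width": finger opening in mm.
Only numpy, scipy, OpenCV 4.12 (cv2) and the standard library are available. Lean on these libraries where they do the work, as an engineer would, in place of code of your own. Each camera call takes 0.05 s, during which the arm holds its last target.

## Working session

There is one attempt and no reset: what is moved stays moved. The work goes in short steps, Python scripts to look and compute and a tool call to move; the robot and the scene stay as the last step left them, time stands still between calls to the robot, and variables do not carry over. Pictures are saved under pics/ and viewed, and the job is handed in when it is done.

Besides the shell and the picture viewer there is one more tool, called after ">>>" in YAML: its name, and indented under it one key for each argument. drive_tool: Moves the arm, as the interface text tells. Its arguments: {"type":"object","properties":{"moves":{"type":"array"},"grip_force":{"type":"number"}},"required":["moves"]}

```bash
mkdir -p pics; cat > h.py <<'E'
import numpy as np,cv2
from workcell import telemetry,grab_frame,job
def snap(n,tag):
    f=grab_frame(n); cv2.imwrite(f'pics/{tag}.png',f['color']); 
    np.savez(f'pics/{tag}.npz',fov=f['vertical_fov'],cx=f['cx'],cy=f['cy'],pose=f['pose'],color=f['color']); return f
def load(tag): return np.load(f'pics/{tag}.npz')
def ray(f,u,v):
    F=240/np.tan(np.radians(float(f['fov']))/2); P=f['pose']
    d=P[:3,:3]@np.array([(u-f['cx'])/F,(v-f['cy'])/F,1]); return P[:3,3],d/np.linalg.norm(d)
def onz(f,u,v,z):
    o,d=ray(f,u,v); return o+d*(z-o[2])/d[2]
def proj(f,p):
    F=240/np.tan(np.radians(float(f['fov']))/2); P=f['pose']
    c=P[:3,:3].T@(np.asarray(p,float)-P[:3,3]); return c[:2]/c[2]*F+[float(f['cx']),float(f['cy'])]
E
python3 - <<'E'
from h import *
for n in ('top','side','wrist'):
    f=snap(n,n+'0'); print(n,f['vertical_fov'],f['cx'],f['cy'],np.round(f['pose'],3).tolist())
print(telemetry.state())
E
```

```text
top 55.99737040923813 322.1260600719553 243.32799307029853 [[0.014, -0.995, 0.096, 494.882], [-1.0, -0.013, 0.006, -48.049], [-0.005, -0.096, -0.995, 769.534], [0.0, 0.0, 0.0, 1.0]]
side 43.538743443466664 312.9172035671756 241.50262328938595 [[0.98, -0.117, 0.16, 425.57], [-0.198, -0.567, 0.799, -760.411], [-0.003, -0.815, -0.579, 637.274], [0.0, 0.0, 0.0, 1.0]]
wrist 63.295645037285695 316.55915152230006 243.35587656565806 [[0.27, -0.932, -0.243, 223.594], [-0.963, -0.261, -0.068, -534.765], [-0.0, 0.252, -0.968, 383.952], [0.0, 0.0, 0.0, 1.0]]
{'time_s': 0.15, 'qpos': array([-7.54576080e+01,  1.83417514e+01,  8.96876159e+01,  4.79780644e-04,
        7.20447197e+01, -1.14505045e+00]), 'qvel': array([ 0.03024323, -0.02212582, -0.15315503,  0.09496625, -0.07439776,
       -0.04262214]), 'effort': array([ 2.49033246e-04, -4.12773263e+01, -2.32153863e+01,  7.27916043e-02,
        4.33885690e-02, -9.52401115e-05]), 'ee_pos': array([ 155.39423182, -553.22633276,  213.34674752]), 'ee_rot': array([-1.79925937e+02, -1.93665247e-03,  1.56872930e+01]), 'force': array([-0.18441358, -0.56656946, -0.4501235 ]), 'torque': array([ 0.03875201, -0.00735247,  0.02394708]), 'gripper_width': 91.18850992834471}
```

View pics/top0.png

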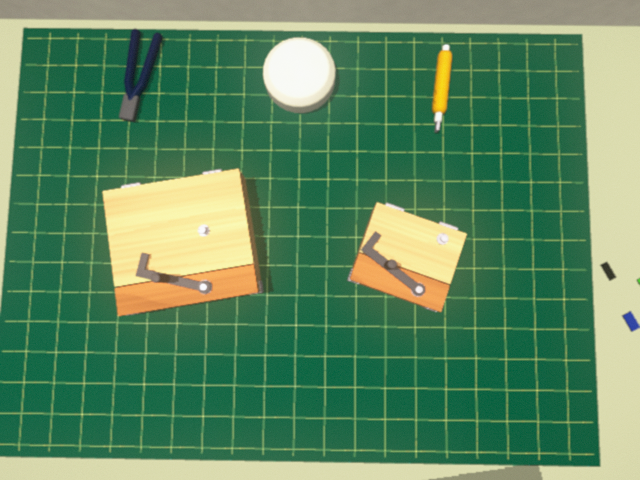

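View pics/side0.png

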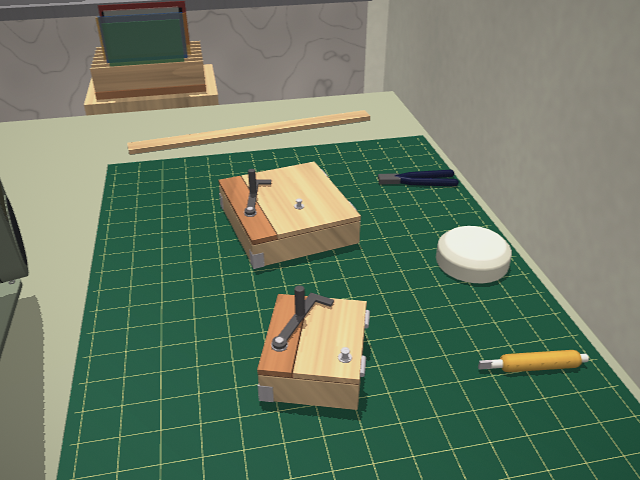

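View pics/wrist0.png

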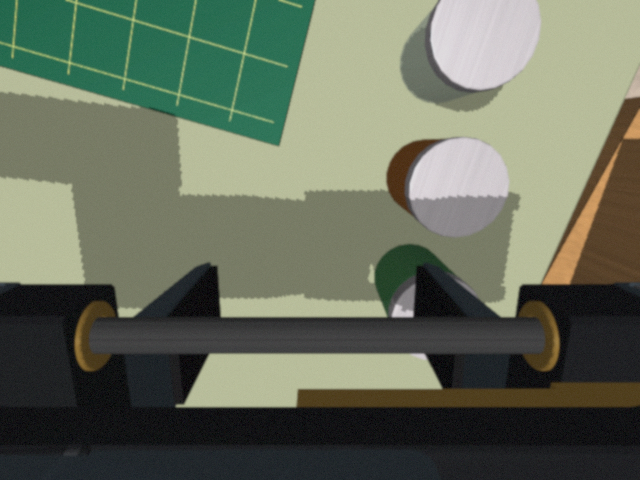

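```bash
python3 - <<'E'
from h import *
t=load('top0');s=load('side0')
a=cv2.resize(t['color'][160:325,95:275],None,fx=4.4,fy=3.6*1.0,interpolation=cv2.INTER_CUBIC)
b=cv2.resize(s['color'][150:275,210:370],None,fx=4.5,fy=4.5,interpolation=cv2.INTER_CUBIC)
cv2.imwrite('pics/zt.png',a);cv2.imwrite('pics/zs.png',b)
for n,u,v,z in [('pivot',204,287,71),('stud',203.5,230,77),('c1',104,191,63),('c2',240,170,63),('c3',258,292,63),('c4',118,315,63)]:
    p=onz(t,u,v,z);print(n,p.round(1),'side px',proj(s,p).round(1))
for n,u,v,z in [('pivot',250,211,71),('stud',299,204,77),('posttop',252,172,117),('offpost',300,290,117),('offpiv',279,343,71)]:
    p=onz(s,u,v,z);print('side',n,p.round(1),'top px',proj(t,p).round(1))
E
```

```text
pivot [492.1 137.5  71. ] side px [249.7 210. ]
stud [579.9 140.1  77. ] side px [298.5 201. ]
c1 [642.2 305.1  63. ] side px [314.3 161.9]
c2 [679.   89.2  63. ] side px [359.5 216.7]
c3 [485.5  55.1  63. ] side px [251.7 240.7]
c4 [447.  271.6  63. ] side px [218.8 179.6]
side pivot [492.3 134.1  71. ] top px [206.2 286.9]
side stud [579.  130.1  77. ] top px [209.9 230.7]
side posttop [505.2 190.  117. ] top px [159.6 277.4]
side offpost [ 530.1 -148.9  117. ] top px [394.4 263.4]
side offpiv [ 492.7 -195.6   71. ] top px [420.2 289.7]
```

View pics/zt.png

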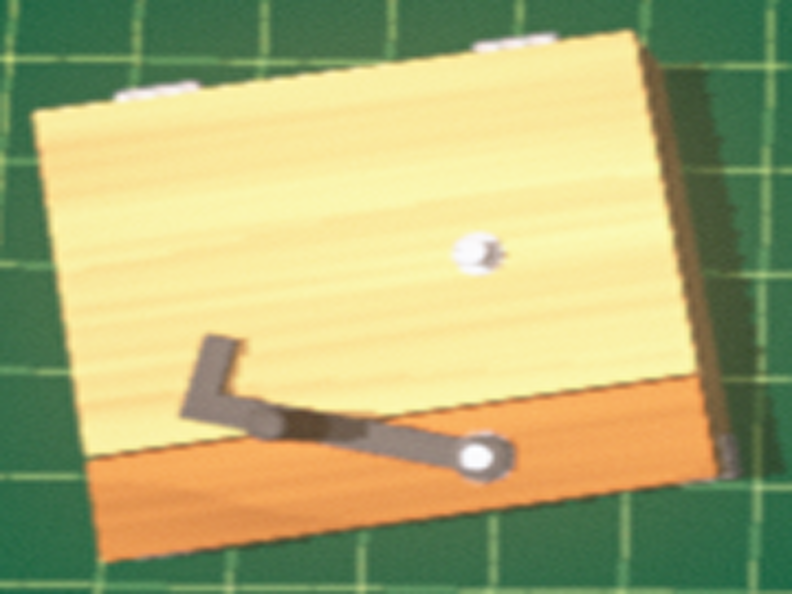

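View pics/zs.png

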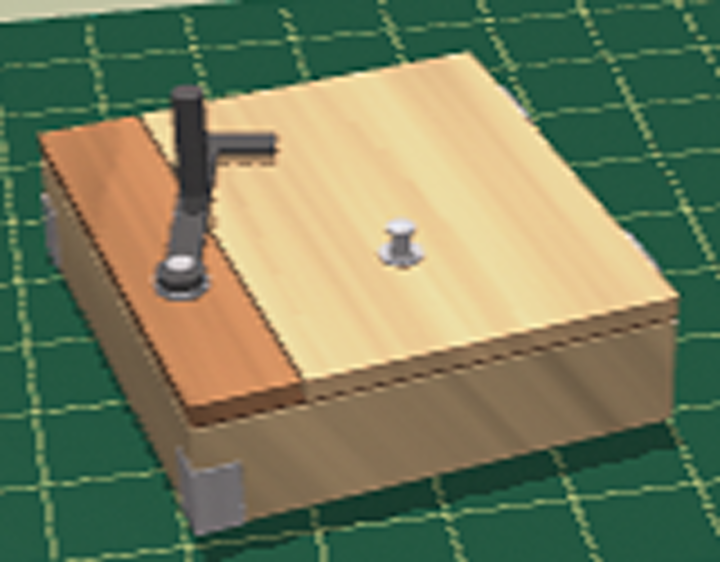

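```bash
python3 - <<'E'
from h import *
t=load('top0');s=load('side0')
print(onz(t,154.5,276.7,117))
print(onz(s,210+188/4.5,150+95/4.5,117))
print(onz(t,95+200/4.4,160+412/3.6,71))  # bar corner
def tri(a,b):
    o1,d1=ray(t,*a);o2,d2=ray(s,*b)
    k=np.linalg.lstsq(np.c_[d1,-d2],o2-o1,rcond=None)[0]
    p,q=o1+k[0]*d1,o2+k[1]*d2;return ((p+q)/2).round(1),np.linalg.norm(p-q).round(1)
print('post',tri((154.5,276.7),(210+188/4.5,150+95/4.5)),'piv',tri((203.5,287),(250,210)),'stud',tri((203.5,230),(299,201)))
c=np.array([492.1,136.5])
for ph in range(0,110,10):
    a=np.radians(ph+9.9);print(ph,(c+60*np.array([np.cos(a),np.sin(a)])).round(0))
E
```

```text
[506.14177704 197.43968097 117.        ]
[505.22031131 193.37276421 117.        ]
[510.1166772  236.68921824  71.        ]
post (array([505.9, 198.5, 114.2]), np.float64(0.5)) piv (array([492.4, 138.4,  70.4]), np.float64(0.6)) stud (array([580.4, 140.1,  77. ]), np.float64(0.9))
0 [551. 147.]
10 [549. 157.]
20 [544. 166.]
30 [538. 175.]
40 [531. 182.]
50 [522. 188.]
60 [513. 193.]
70 [503. 196.]
80 [492. 196.]
90 [482. 196.]
100 [472. 193.]
```

>>> drive_tool:
  moves:
    - {"claw": -1,"dx": 0.86,"dy": -1,"dz": 0,"yaw": 0}
    - {"claw": -1,"dx": 0.86,"dy": -1,"dz": 0,"yaw": 0}
    - {"claw": -1,"dx": 0.86,"dy": -1,"dz": 0,"yaw": 0}
    - {"claw": -1,"dx": 0.86,"dy": -1,"dz": 0,"yaw": 0}
    - {"claw": -1,"dx": 0.86,"dy": -1,"dz": 0,"yaw": 0}

```text
time_s: 0.78
ee_pos: [211.6, -430.8, 211.3]
ee_rot: [-179.7, 0.0, 15.5]
force: [0.0, -0.2, -0.1]
gripper_width: 91.2
```

>>> drive_tool:
  moves:
    - {"claw": 0.1,"dx": 0.86,"dy": -1,"dz": 0,"yaw": 0}
    - {"claw": 0.1,"dx": 0.86,"dy": -1,"dz": 0,"yaw": 0}
    - {"claw": 0.1,"dx": 0.86,"dy": -1,"dz": 0,"yaw": 0}
    - {"claw": 0.1,"dx": 0.86,"dy": -1,"dz": 0,"yaw": 0}
    - {"claw": 0.1,"dx": 0.86,"dy": -1,"dz": 0,"yaw": 0}

```text
time_s: 1.4
ee_pos: [268.7, -306.4, 210.9]
ee_rot: [-179.6, 0.0, 15.5]
force: [-0.0, 0.5, -0.1]
gripper_width: 44.0
```

>>> drive_tool:
  moves:
    - {"claw": 0.1,"dx": 0.86,"dy": -1,"dz": 0,"yaw": 0}
    - {"claw": 0.1,"dx": 0.86,"dy": -1,"dz": 0,"yaw": 0}
    - {"claw": 0.1,"dx": 0.86,"dy": -1,"dz": 0,"yaw": 0}
    - {"claw": 0.1,"dx": 0.86,"dy": -1,"dz": 0,"yaw": 0}
    - {"claw": 0.1,"dx": 0.86,"dy": -1,"dz": 0,"yaw": 0}

```text
time_s: 2.02
ee_pos: [325.6, -182.4, 210.9]
ee_rot: [-179.5, 0.1, 15.4]
force: [-0.3, 0.3, 0.8]
gripper_width: 40.8
```

>>> drive_tool:
  moves:
    - {"claw": 0.1,"dx": 0.86,"dy": -1,"dz": 0,"yaw": 0}
    - {"claw": 0.1,"dx": 0.86,"dy": -1,"dz": 0,"yaw": 0}
    - {"claw": 0.1,"dx": 0.86,"dy": -1,"dz": 0,"yaw": 0}
    - {"claw": 0.1,"dx": 0.86,"dy": -1,"dz": 0,"yaw": 0}
    - {"claw": 0.1,"dx": 0.86,"dy": -1,"dz": 0,"yaw": 0}

```text
time_s: 2.65
ee_pos: [382.4, -58.6, 211.1]
ee_rot: [-179.5, 0.1, 15.4]
force: [0.9, -0.3, -0.3]
gripper_width: 41.0
```

>>> drive_tool:
  moves:
    - {"claw": 0.1,"dx": 0.86,"dy": -1,"dz": 0,"yaw": 0}
    - {"claw": 0.1,"dx": 0.86,"dy": -1,"dz": 0,"yaw": 0}
    - {"claw": 0.1,"dx": 0.86,"dy": -1,"dz": 0,"yaw": 0}
    - {"claw": 0.1,"dx": 0.86,"dy": -1,"dz": 0,"yaw": 0}
    - {"claw": 0.1,"dx": 0.86,"dy": -1,"dz": 0,"yaw": -0.5}

```text
time_s: 3.28
ee_pos: [439.1, 65.1, 210.9]
ee_rot: [-179.5, 0.2, 19.9]
force: [-0.3, 0.3, 0.2]
gripper_width: 41.2
```

>>> drive_tool:
  moves:
    - {"claw": 0.1,"dx": 0.8,"dy": -0.8,"dz": 0,"yaw": -1}
    - {"claw": 0.1,"dx": 0.9,"dy": -0.7,"dz": 0,"yaw": -1}
    - {"claw": 0.1,"dx": 1,"dy": -0.5,"dz": 0,"yaw": -1}
    - {"claw": 0.1,"dx": 1,"dy": -0.3,"dz": 0,"yaw": -1}
    - {"claw": 0.1,"dx": 1,"dy": -0.1,"dz": 0,"yaw": -1}

```text
time_s: 3.9
ee_pos: [487.0, 166.7, 209.9]
ee_rot: [-179.4, -0.1, 64.4]
force: [-0.4, -0.6, -0.6]
gripper_width: 41.0
```

>>> drive_tool:
  moves:
    - {"claw": 0.1,"dx": 0.88,"dy": 0.2,"dz": 0.5,"yaw": -0.74}
    - {"claw": 0.1,"dx": 0.88,"dy": 0.2,"dz": 0.8,"yaw": -0.74}
    - {"claw": 0.1,"dx": 0,"dy": 0,"dz": 0.8,"yaw": 0}
    - {"claw": 0.1,"dx": 0,"dy": 0,"dz": 0.6,"yaw": 0}
    - {"claw": 0.1,"dx": 0,"dy": 0,"dz": 0,"yaw": 0}

```text
time_s: 4.53
ee_pos: [507.8, 198.7, 153.1]
ee_rot: [-179.3, -0.2, 77.7]
force: [0.0, 0.3, 0.4]
gripper_width: 40.9
```

```bash
python3 - <<'E'
from h import *
w=snap('wrist','wrist1');s=snap('side','side1')
st=telemetry.state();print(st['ee_pos'],st['ee_rot'])
E
python3 - <<'E'
from h import *
w=load('wrist1');s=load('side1')
for p in ([506,197.5,117],[492.1,137.5,71]): print(proj(w,p))
cv2.imwrite('pics/zz.png',np.vstack([cv2.resize(w['color'],(400,300)),cv2.resize(s['color'][120:270,200:400],(400,300))]))
E
```

```text
[508.62904506 198.8920376  154.30820012] [-179.47245503   -0.28757909   77.67209996]
[314.39914303 274.17007558]
[314.52280165 334.8784342 ]
```

View pics/zz.png

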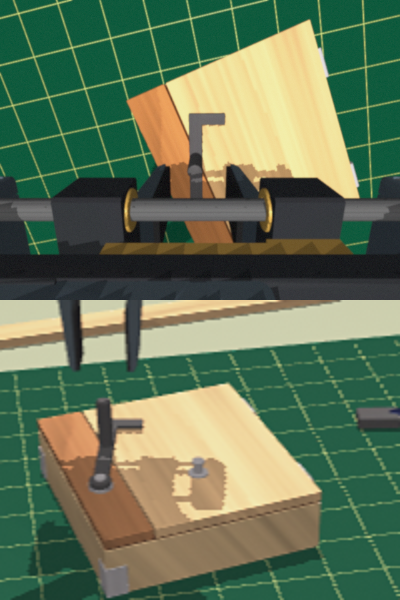

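The wrist view shows the post at about (313,272) full-scale, against a prediction of (314,274). It sits midway between the fingers with the bar lined up, so I'll descend to about z = 92.

>>> drive_tool:
  moves:
    - {"claw": 0.1,"dx": 0,"dy": -0.05,"dz": 0.8,"yaw": 0}
    - {"claw": 0.1,"dx": 0,"dy": 0,"dz": 0.8,"yaw": 0}
    - {"claw": 0.1,"dx": 0,"dy": 0,"dz": 0.8,"yaw": 0}
    - {"claw": 0.1,"dx": 0,"dy": 0,"dz": 0.5,"yaw": 0}
    - {"claw": 0.1,"dx": 0,"dy": 0,"dz": 0,"yaw": 0}

```text
time_s: 5.25
ee_pos: [510.3, 199.9, 99.4]
ee_rot: [-179.9, -0.6, 77.6]
force: [0.5, -0.2, -0.3]
gripper_width: 40.8
```

>>> drive_tool:
  moves:
    - {"claw": 0.45,"dx": 0,"dy": -0.15,"dz": 0.4,"yaw": 0}
    - {"claw": 0.45,"dx": 0,"dy": 0,"dz": 0,"yaw": 0}
    - {"claw": 0.45,"dx": 0,"dy": 0.3,"dz": 0,"yaw": 0}
    - {"claw": 0.45,"dx": -0.02,"dy": 0.3,"dz": 0,"yaw": 0.7}
    - {"claw": 0.45,"dx": -0.02,"dy": 0.3,"dz": 0,"yaw": 0.7}

```text
time_s: 5.88
ee_pos: [525.1, 195.5, 92.6]
ee_rot: [-179.8, -0.6, 65.2]
force: [-1.7, -0.5, 0.5]
gripper_width: 25.0
```

```bash
cat > c.py <<'E'
from h import *
st=telemetry.state();p=st['ee_pos'];y=st['ee_rot'][2]
d=p[:2]-[492.1,137];print('R',np.hypot(*d).round(1),'ang',np.degrees(np.arctan2(d[1],d[0])).round(1),'yaw',y.round(1),'z',p[2].round(1),'F',st['force'].round(1),'w',st['gripper_width'])
E
python3 c.py
```

```text
R 67.2 ang 60.6 yaw 65.2 z 92.6 F [-1.7 -0.5  0.5] w 25.006760618946632
```

>>> drive_tool:
  moves:
    - {"claw": 0.45,"dx": -0.1,"dy": 0.35,"dz": 0,"yaw": 0.8}
    - {"claw": 0.45,"dx": -0.1,"dy": 0.35,"dz": 0,"yaw": 0.8}
    - {"claw": 0.45,"dx": -0.1,"dy": 0.35,"dz": 0,"yaw": 0.8}
    - {"claw": 0.45,"dx": -0.05,"dy": 0.35,"dz": 0,"yaw": 0.8}
    - {"claw": 0.45,"dx": -0.05,"dy": 0.35,"dz": 0,"yaw": 0.8}

```text
time_s: 6.5
ee_pos: [549.5, 167.9, 93.0]
ee_rot: [-179.4, -0.5, 29.6]
force: [-1.7, 0.2, -0.4]
gripper_width: 25.4
```

```bash
python3 c.py
```

```text
R 65.2 ang 28.3 yaw 29.6 z 93.0 F [-1.7  0.2 -0.4] w 25.361380188141958
```

>>> drive_tool:
  moves:
    - {"claw": 0.45,"dx": -0.08,"dy": 0.3,"dz": 0,"yaw": 0.5}
    - {"claw": 0.45,"dx": -0.08,"dy": 0.3,"dz": 0,"yaw": 0.5}
    - {"claw": 0.45,"dx": -0.08,"dy": 0.25,"dz": 0,"yaw": 0.5}
    - {"claw": 0.45,"dx": 0,"dy": 0.1,"dz": 0,"yaw": 0.4}

```text
time_s: 7.0
ee_pos: [555.9, 148.8, 93.6]
ee_rot: [-179.1, -0.5, 12.6]
force: [-0.2, 0.5, -0.4]
gripper_width: 25.1
```

```bash
python3 c.py
```

```text
R 64.9 ang 10.5 yaw 12.6 z 93.6 F [-0.2  0.5 -0.4] w 25.055778358931605
```

>>> drive_tool:
  moves:
    - {"claw": 0.45,"dx": 0,"dy": 0.15,"dz": 0,"yaw": 0.1}
    - {"claw": 0.45,"dx": 0,"dy": 0.15,"dz": 0,"yaw": 0.1}

```text
time_s: 7.25
ee_pos: [556.7, 145.3, 93.6]
ee_rot: [-178.8, -0.4, 10.7]
force: [-3.3, 13.4, -0.8]
gripper_width: 25.1
```

>>> drive_tool:
  moves:
    - {"claw": 0.45,"dx": 0,"dy": 0.1,"dz": 0,"yaw": 0}

```text
time_s: 7.38
ee_pos: [556.6, 145.6, 93.5]
ee_rot: [-178.5, -0.4, 10.7]
force: [-1.3, 7.5, -0.2]
gripper_width: 25.0
```

>>> drive_tool:
  moves:
    - {"claw": 0.45,"dx": 0,"dy": 0.1,"dz": 0,"yaw": 0}

```text
time_s: 7.5
ee_pos: [556.6, 145.7, 93.5]
ee_rot: [-178.3, -0.4, 10.6]
force: [-1.7, 7.1, -0.6]
gripper_width: 25.2
```

```bash
python3 c.py
```

```text
R 65.1 ang 7.7 yaw 10.6 z 93.5 F [-1.7  7.1 -0.6] w 25.249319565972453
```

It stopped advancing, with the reaction at 7–13 N, so the hook is against its stop. Next I'll open, back off and lift, then look.

>>> drive_tool:
  moves:
    - {"claw": 0.1,"dx": 0,"dy": 0,"dz": 0,"yaw": 0}
    - {"claw": 0.1,"dx": 0,"dy": 0,"dz": 0,"yaw": 0}
    - {"claw": 0.1,"dx": 0,"dy": 0,"dz": 0,"yaw": 0}
    - {"claw": 0.1,"dx": 0,"dy": -0.1,"dz": -0.6,"yaw": 0}
    - {"claw": 0.1,"dx": 0,"dy": 0,"dz": -1,"yaw": 0}

```text
time_s: 8.12
ee_pos: [556.3, 145.7, 126.1]
ee_rot: [-178.4, -0.3, 10.7]
force: [0.5, -0.3, 0.3]
gripper_width: 41.0
```

>>> drive_tool:
  moves:
    - {"claw": 0.1,"dx": 0,"dy": 0,"dz": -1,"yaw": 0}
    - {"claw": 0.1,"dx": 0,"dy": 0,"dz": -1,"yaw": 0}
    - {"claw": 0.1,"dx": 0,"dy": 0,"dz": -1,"yaw": 0}
    - {"claw": 0.1,"dx": 0,"dy": 0,"dz": -1,"yaw": 0}
    - {"claw": 0.1,"dx": 0,"dy": 0,"dz": 0,"yaw": 0}

```text
time_s: 8.75
ee_pos: [558.1, 143.4, 214.9]
ee_rot: [-178.4, -0.9, 10.7]
force: [-0.4, 0.2, -0.5]
gripper_width: 40.8
```

```bash
python3 - <<'E'
from h import *
w=snap('wrist','wrist2');s=snap('side','side2')
st=telemetry.state();print(st['ee_pos'],st['force'])
E
python3 - <<'E'
from h import *
w=load('wrist2');s=load('side2')
print(proj(s,[551,147.5,117]),proj(s,[492.1,137.5,71]))
cv2.imwrite('pics/z2.png',np.vstack([cv2.resize(w['color'],(400,300)),cv2.resize(s['color'][160:260,210:370],(480,300))[:,:400]]))
cv2.imwrite('pics/z3.png',s['color'])
E
```

```text
[556.8397912  143.17982158 212.67338967] [ 0.13869437  0.06249303 -0.15163822]
[281.03473976 180.9952279 ] [249.67009865 210.00598069]
```

View pics/z2.png

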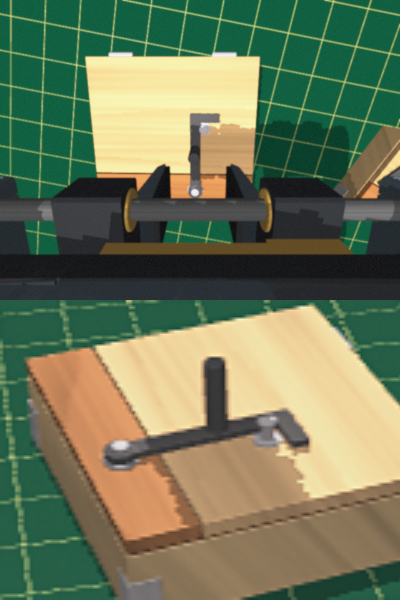

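View pics/z3.png

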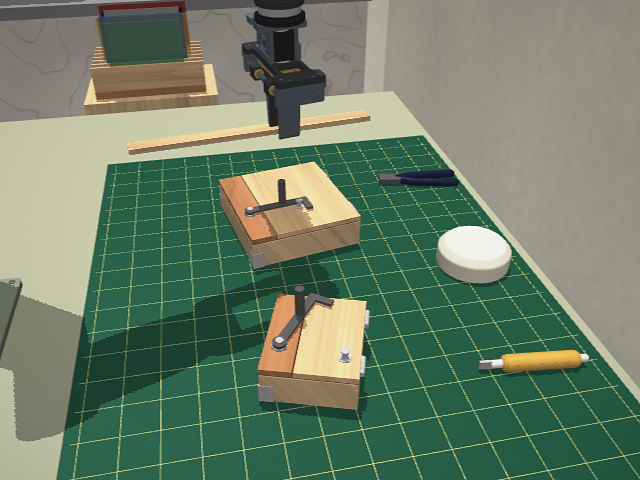

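The side view shows the larger hook's bar and claw round the stud. Its post top is at about (282,180), against (281,181) predicted for closed. The smaller hook's post is still at (300,290).

```bash
python3 -c "
from workcell import job; print(job.job_done())"
```

```text
the job is handed in; nothing more can be done
None
```

The larger case's hook is closed and the job is handed in at about 9 s. I straddled its finger post with part-open fingers and pushed it round its arc. It stopped advancing at about 13 N of reaction, which I took as the stop. I then opened the fingers and lifted clear.

- **Larger hook:** in the last side view the bar and claw sit round the catch stud. The post top is within about 1 px of where it should be when closed.
- **Smaller hook:** its post is at the same pixel position, (300,290), as at the start.
- **Robot:** it was about 95 mm above the post with about zero measured force.

No check failed. The only small disagreement was a few millimetres between the first single-view estimates of the post and stud; intersecting the two views gave consistent points (post 0.5 mm, stud 0.9 mm).

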